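# Balance the counterweight bar on the saddle

### The job

The imager's counterweight bar has a weight locked somewhere inside, so its balance point need not be at its middle and cannot be seen. Lift it clear of its cradle and find by feel, with low trial lifts, where it balances, never letting it tip steeply. Then lay it gently across the narrow saddle of the stand at that point, so that it stays level there on its own after you let go; disturb nothing else.

Things in the scene. Friction and masses are not known exactly. Their poses are not given: they have to be found in the camera images.
- bar: Counterweight bar: closed aluminium box tube 340 long, 20 wide, 34 high, grey end caps, a 12 mm steel stub 25 long at its +x end. Origin: mid-length on the underside; x along it, z up. 0.65 to 0.8 kg; the weight inside puts the balance point up to 65 mm from the middle along x, either way. Starts loose in the cradle. Gripped with fingertips over 5 mm above its underside, the fingers clear the saddle.
- cradle: Fixed cradle the bar starts in, along its x: white base 310 x 60 x 12 mm, two aluminium posts (20 mm along x) centred 130 mm either side of the origin, tops 60 mm above the bench, each with two cheeks rising 16 mm higher (to 76 mm), 5 mm clear of each side of the bar. Between the posts the bar's sides are free. Origin: centre of the base's underside, z up.
- saddle (a point): Centre of the top face of the stand's saddle, 80 mm above the bench: a flat level grey block 14 mm (its x) by 46 mm (its y), 10 mm thick, on a 22 mm post and a round base 80 mm across, fixed. The bar is to lie across it, its length along the saddle's x, either way round; it stays only with its balance point over the 14 mm width.
- wellplate: Bystander: white well plate 86 x 128 x 15 mm, loose on the bench. Origin: centre of the underside.
- dishes: Bystander: stack of three dishes, 90 mm across, 44 mm high, loose. Origin: centre of the underside.
- joystick: Bystander: stage joystick, grey box 110 x 150 x 28 mm with a stick up to 98 mm, loose. Origin: centre of the underside.
- stand: The stand that carries the saddle (all of it fixed to the bench). Origin: centre of the base's underside, 80 mm below the saddle's centre; same axes as the saddle.
Mind the look-alikes: they are no part of the job. Leave any orange or turquoise look-alike of the stand alone.

How it is judged:
By the outcome, as a careful person would: the job done as asked, in the order asked, and still so for the second after the job is handed in, with the robot touching nothing.
It also fails if it takes over 72 s, if anything falls off the work surface, if the arm or the gripper's body presses on something with over 40 N, if the wrist force passes 120 N, or if a joint passes its speed limit or range.

### The arm

A 6-joint arm with a two-finger parallel gripper is mounted at the origin on the work surface. World frame = base frame: x ahead of the robot, y to its left, z up, the work surface at z = 0. Lengths are in m, angles in rad, forces in N, time in s.
With the tool pointing down it reaches from about 0.3 to 0.875 m from the base axis. Payload 6.4 kg.
Tool frame: the origin (TCP) lies at the very end of the fingers, on their centre line; the grasp point (between the pads) lies tcp_to_grasp behind it (tcp_to_grasp is the distance from the TCP to the grasp point, in m); z points along the fingers, y is the direction in which the jaws open and shut (so a half turn about z gives the same grasp; the last joint's range is limited). The gripper opens to 85 mm and grips with 20 to 120 N. Pads are 22 mm wide; open, the fingers measure 114 mm over their backs; the gripper's body (76 mm by 85 mm) begins 54 mm behind the grasp point. The pads swing forward as they close: fully open they stand 13 mm farther back than shut.
Start: joints at [1.02, 0.181, 1.607, -0, 1.354, -0.206], TCP at [0.194, 0.541, 0.231] pointing down, gripper open.
Joint ranges: [-2.99, 2.99], [-0.89, 2.07], [0.3, 2.58], [-1.14, 4.28], [0, 2.63], [-3.12, 3.12]. Speed limits (rad/s): [2.57, 2.57, 3.01, 3.14, 3.14, 3.14].

### API

Orientations are given as a unit quaternion [w, x, y, z].
In Python, from bench import get_obs, camera, hand_in, tcp_to_grasp gives the robot as it stands.
- The arm moves only by the shell command python3 -m inch 'ROWS' [OPENING]. ROWS is JSON, a list of rows, each an object with "delta_pos": the shift along the tool's x, y, z in cm, a list of three; "rotation": the turn, a rotation vector about the tool's x, y, z in rad, a list of three. In form: [{"delta_pos": [x, y, z], "rotation": [rx, ry, rz]}, ...]. A call has 1 to 10 rows; each row shifts and turns the commanded pose from where the row before left it, along the tool's axes as they then stand; what a row does not reach is not made up. A row lasts 1/10 s, in which the tool goes at most 50 mm and 8.59 degrees, less where a joint would pass 70% of its speed; a pose out of reach is approached as far as the arm can. A call is refused whole if a number of a shift passes 5 or a number of a turn 0.15, either way. A call with a gripper value outside its range is refused whole. OPENING is the finger opening in cm, from 0 to 8.54, set as the call begins (- or left out, the last holds). The fingers move at their own pace and stop on an object; the grip force is fixed at half the most. Time passes only in rows, so rows that do not move let the fingers close. It gives the time, the measured TCP pose, the force and the opening at its end, in the units of the state.
- get_obs(): the state, without advancing time (a new reading comes with each control period).
- camera(name): name is "scene" or "side" or "wrist"; returns a dict with "color" (400x640x3 uint8, red, green, blue), "vfov" (degrees; the focal length in pixels is half the picture's height over the tangent of half this angle, whatever the lens; pixels are square), "cx", "cy" (the principal point, pixels), "k1" (the pictures are not rectified: a ray, as slopes to the right and down, at radius r is drawn at 1 + k1 r^2 times it, then the intrinsics apply), "eye" and "orientation" of the camera in the world; the wrist camera has in their place "T_tool_cam" (4x4, takes a point from camera to tool coordinates, whose origin is the TCP and whose axes are the flange's). Camera axes: x right, y down, z forward; pixel columns grow to the right and rows downward; lengths in m; the calibration is good to about 2 mm. A picture is of the moment at which its call begins: read the wrist's pose just before it. There is no depth.
- hand_in(): hands the job in, once; it reports no verdict.
The state is a dict: "time_s": time; "q": joint angles; "dq": joint speeds; "joint_efforts": joint torques, N m; "eef_pos": TCP position; "eef_rot": TCP orientation; "wrist_force": force on the tool from outside, world axes, zero at the start; "torque": the same for the moment, N m; "opening": opening from 0.0 (shut) to 1.0 (fully open).
Only numpy, scipy, OpenCV 4.12 (cv2) and the standard library are available. Lean on these libraries where they do the work, as an engineer would, in place of code of your own. Each camera call takes 0.05 s, during which the arm holds its last target.

## Working session

There is one attempt and no reset: what is moved stays moved. The work goes in short steps, Python scripts to look and compute and a shell command to move; the robot and the scene stay as the last step left them, time stands still between calls to the robot, and variables do not carry over. Pictures are saved under pics/ and viewed, and the job is handed in when it is done.

```bash
ls; mkdir -p pics; python3 - <<'E'
from bench import *
import cv2
o=get_obs(); print(o, tcp_to_grasp)
for n in ("scene","side","wrist"):
    c=camera(n); cv2.imwrite(f"pics/{n}0.png",c["color"][:,:,::-1]); c.pop("color"); print(n,c)
E
```

```text
pics
{'time_s': 0.0, 'q': array([ 1.01971495e+00,  1.81512936e-01,  1.60799893e+00, -1.71865925e-05,
        1.35378975e+00, -2.06301457e-01]), 'dq': array([-4.04620174e-04, -3.42377778e-04,  6.73198132e-04,  4.05836064e-04,
        4.54058406e-04, -3.89747667e-05]), 'joint_efforts': array([-6.18937465e-04, -4.44847155e+01, -3.51352108e+01, -2.18968994e-04,
        8.76332080e-03,  1.92986090e-05]), 'eef_pos': array([0.19404263, 0.54069176, 0.23040434]), 'eef_rot': array([-3.08109224e-04,  1.71535477e-01,  9.85177573e-01, -7.97040021e-04]), 'wrist_force': array([-0.01952162, -0.56029129,  0.97409499]), 'torque': array([-0.0001213 , -0.03868422,  0.00257457]), 'opening': 1.0014285062747899} 0.0187
scene {'vfov': 57.961292160033544, 'cx': 315.2001732964692, 'cy': 202.1074767405205, 'k1': -0.060750015343055574, 'eye': array([ 1.16148757, -0.64173033,  0.90508764]), 'orientation': array([-0.37359926,  0.85554418,  0.32987829, -0.14017157])}
side {'vfov': 52.47264159666152, 'cx': 326.1749314726741, 'cy': 202.44731978686588, 'k1': -0.09128049272966397, 'eye': array([ 0.33364105, -0.80510031,  1.18844   ]), 'orientation': array([-0.31694564,  0.93989758, -0.12007127,  0.04148375])}
wrist {'vfov': 68.78389544085337, 'cx': 319.418002351895, 'cy': 200.51756379951485, 'k1': -0.03543088713342167, 'T_tool_cam': array([[ 1.08481947e-03, -9.44799477e-01, -3.27647329e-01,
         8.41070705e-02],
       [ 9.99998955e-01,  7.11724907e-04,  1.25861248e-03,
        -1.14055770e-03],
       [-9.55941648e-04, -3.27648351e-01,  9.44799261e-01,
        -1.43184452e-01],
       [ 0.00000000e+00,  0.00000000e+00,  0.00000000e+00,
         1.00000000e+00]])}
```

View pics/scene0.png

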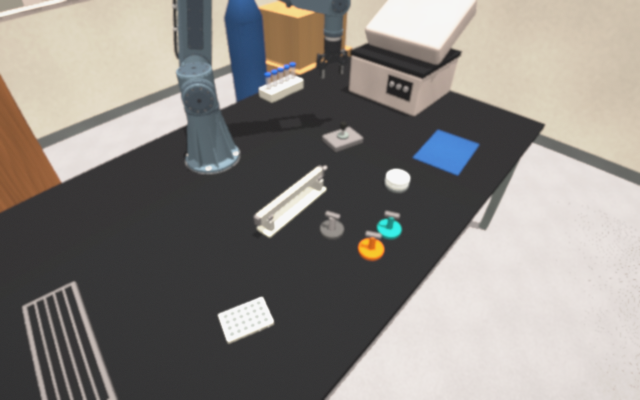

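View pics/side0.png

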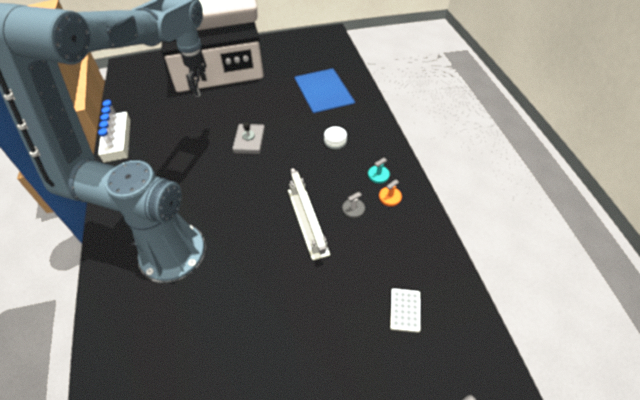

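View pics/wrist0.png

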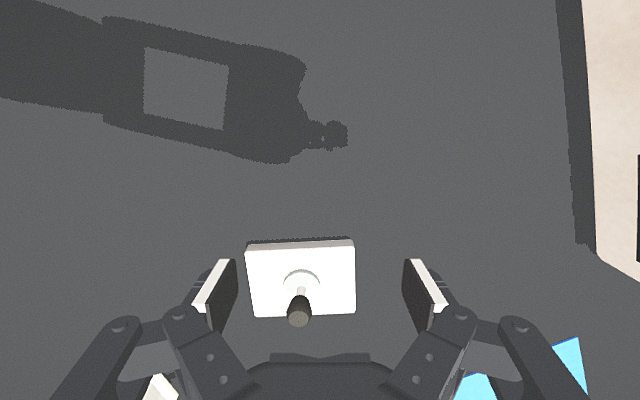

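The scene and side views show three things:
- The bar and cradle run from scene (262,225) to (325,175).
- The grey stand is at scene (332,228), side (354,206).
- The turquoise and orange decoys are to its right.

Next I'll zoom in and calibrate.

```bash
cat > h.py <<'E'
import numpy as np, cv2
from scipy.spatial.transform import Rotation as R
from bench import *
def rot(q): return R.from_quat([q[1],q[2],q[3],q[0]])
def K(c):
    f=200/np.tan(np.radians(c["vfov"])/2); return np.array([[f,0,c["cx"]],[0,f,c["cy"]],[0,0,1.]])
def pose(c,o=None):
    if "eye" in c: return rot(c["orientation"]).as_matrix(), np.array(c["eye"])
    Rt=rot(o["eef_rot"]).as_matrix(); T=c["T_tool_cam"]
    return Rt@T[:3,:3], Rt@T[:3,3]+o["eef_pos"]
def proj(c,P,o=None):
    Rm,e=pose(c,o); p=(np.atleast_2d(P)-e)@Rm; s=p[:,:2]/p[:,2:]
    s=s*(1+c["k1"]*(s**2).sum(1,keepdims=True)); k=K(c); return s*k[0,0]+[c["cx"],c["cy"]]
def ray(c,uv,o=None):
    uv=np.atleast_2d(uv).astype(float)
    d=(uv-[c["cx"],c["cy"]])/K(c)[0,0]; s=d.copy()
    for _ in range(20): s=d/(1+c["k1"]*(s**2).sum(1,keepdims=True))
    Rm,e=pose(c,o); return e, np.c_[s,np.ones(len(s))]@Rm.T
def onz(c,uv,z,o=None):
    e,d=ray(c,uv,o); t=(z-e[2])/d[:,2]; return e+d*t[:,None]
def snap(n,name):
    o=get_obs(); c=camera(n); cv2.imwrite(f"pics/{name}.png",c["color"][:,:,::-1]); 
    import pickle; pickle.dump((c,o),open(f"pics/{name}.pkl","wb")); return c,o
def crop(name,x0,y0,x1,y1,out,s=4):
    im=cv2.imread(f"pics/{name}.png")[y0:y1,x0:x1]; cv2.imwrite(f"pics/{out}.png",cv2.resize(im,None,fx=s,fy=s,interpolation=cv2.INTER_CUBIC))
E
python3 - <<'E'
from h import *
s,_=snap("scene","s1"); d,_=snap("side","d1")
crop("s1",240,150,420,270,"s1c",4); crop("d1",270,120,420,270,"d1c",4)
for c,uv in((s,[[332,230],[371,250],[389,229],[262,225],[325,185],[343,140],[397,186],[246,320]]),(d,[[354,208],[390,197],[379,174],[320,255],[293,180],[249,138],[335,140],[405,310]])): print(onz(c,uv,0.0).round(3))
E
```

```text
[[ 0.651  0.02   0.   ]
 [ 0.801  0.037  0.   ]
 [ 0.792  0.154  0.   ]
 [ 0.458 -0.125  0.   ]
 [ 0.479  0.182  0.   ]
 [ 0.333  0.476  0.   ]
 [ 0.689  0.367  0.   ]
 [ 0.693 -0.395  0.   ]]
[[ 0.656  0.02   0.   ]
 [ 0.801  0.035  0.   ]
 [ 0.798  0.153  0.   ]
 [ 0.488 -0.139  0.   ]
 [ 0.468  0.207  0.   ]
 [ 0.335  0.482  0.   ]
 [ 0.682  0.378  0.   ]
 [ 0.694 -0.395  0.   ]]
```

View pics/s1c.png

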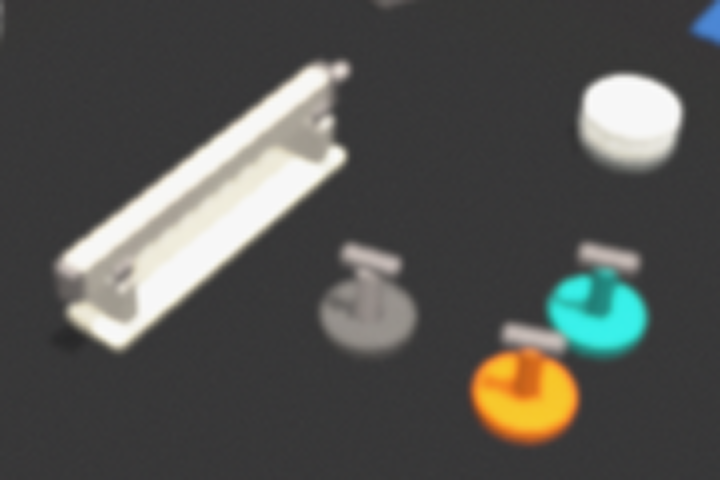

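View pics/d1c.png

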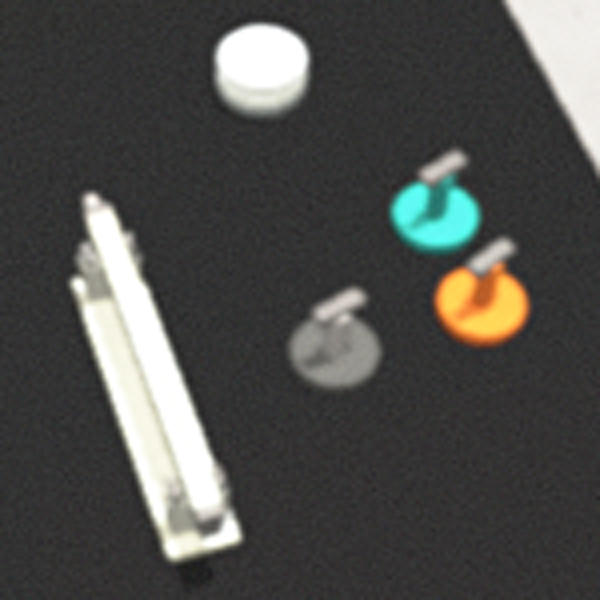

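```bash
python3 - <<'E'
from h import *
import pickle
s,_=pickle.load(open("pics/s1.pkl","rb")); d,_=pickle.load(open("pics/d1.pkl","rb"))
f=lambda L,x,y:np.array(L)/4+[x,y]
print(onz(d,f([[103,207],[207,510]],270,120),0.094), onz(s,f([[322,68],[72,262]],240,150),0.094))
print(onz(d,f([[315,314],[366,292]],270,120),0.08), onz(s,f([[344,252],[400,265]],240,150),0.08))
E
```

```text
[[ 0.47456697  0.1625935   0.094     ]
 [ 0.48755379 -0.16724172  0.094     ]] [[ 0.47018693  0.16310264  0.094     ]
 [ 0.49054067 -0.15960107  0.094     ]]
[[0.62825697 0.00807106 0.08      ]
 [0.67841455 0.02026127 0.08      ]] [[0.63338279 0.00529118 0.08      ]
 [0.67642362 0.02442095 0.08      ]]
```

```bash
python3 -m inch '[{"delta_pos":[-3.7,-2.7,-1],"rotation":[0,0,0]},{"delta_pos":[-3.7,-2.7,-1],"rotation":[0,0,0]},{"delta_pos":[-3.7,-2.7,-1],"rotation":[0,0,0]},{"delta_pos":[-3.7,-2.7,-1],"rotation":[0,0,0]},{"delta_pos":[-3.7,-2.7,-1],"rotation":[0,0,0]},{"delta_pos":[-3.7,-2.7,-1],"rotation":[0,0,0]},{"delta_pos":[-3.7,-2.7,-1],"rotation":[0,0,0]},{"delta_pos":[-3.7,-2.7,-1],"rotation":[0,0,0]},{"delta_pos":[-3.7,-2.7,-1],"rotation":[0,0,0]},{"delta_pos":[-3.7,-2.7,-1],"rotation":[0,0,0]}]'
python3 -m inch '[{"delta_pos":[-3.7,-2.7,0],"rotation":[0,0,0]},{"delta_pos":[-3.7,-2.7,0],"rotation":[0,0,0]},{"delta_pos":[-3.7,-2.7,0],"rotation":[0,0,0]},{"delta_pos":[0,0,0],"rotation":[0,0,0.147]},{"delta_pos":[0,0,0],"rotation":[0,0,0.147]},{"delta_pos":[0,0,0],"rotation":[0,0,0.147]},{"delta_pos":[0,0,0],"rotation":[0,0,0.147]},{"delta_pos":[0,0,0],"rotation":[0,0,0.147]},{"delta_pos":[0,0,0],"rotation":[0,0,0.147]},{"delta_pos":[0,0,0],"rotation":[0,0,0.147]}]'
python3 -m inch '[{"delta_pos":[0,0,0],"rotation":[0,0,0.147]},{"delta_pos":[0,0,0],"rotation":[0,0,0]},{"delta_pos":[0,0,0],"rotation":[0,0,0]}]'
python3 - <<'E'
from h import *
c,o=snap("wrist","w1"); t=rot(o["eef_rot"]).as_matrix(); print(o["time_s"],o["eef_pos"],t.round(4),o["q"].round(3),o["wrist_force"])
E
```

```text
time_s: 1.25
eef_pos: [0.452, 0.1603, 0.3319]
eef_rot: [0.0, 0.172, 0.985, 0.0]
wrist_force: [0.6, 0.3, -0.8]
opening: 0.998
time_s: 2.25
eef_pos: [0.5283, 0.0482, 0.3311]
eef_rot: [-0.0, 0.636, 0.771, -0.0]
wrist_force: [0.2, 0.4, 0.6]
opening: 1.001
time_s: 2.55
eef_pos: [0.5284, 0.0483, 0.3312]
eef_rot: [-0.0, 0.688, 0.726, -0.0]
wrist_force: [0.1, 0.2, -1.3]
opening: 0.997
2.55 [0.52835457 0.04825116 0.33122895] [[-5.390e-02  9.985e-01 -1.000e-04]
 [ 9.985e-01  5.390e-02  0.000e+00]
 [ 0.000e+00 -1.000e-04 -1.000e+00]] [-0.133  0.013  1.589 -0.     1.54  -0.187] [ 0.10370139  0.22100444 -1.31941031]
```

View pics/w1.png

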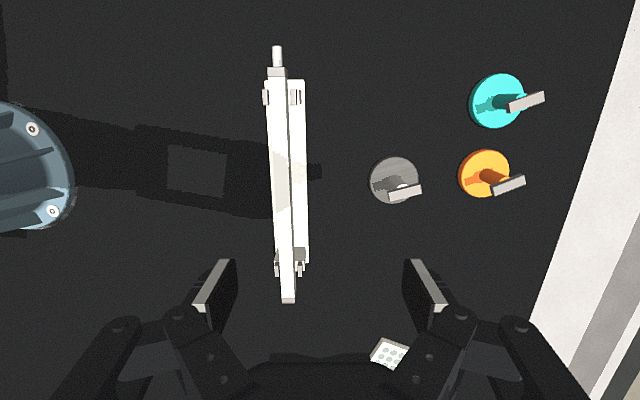

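The wrist view shows the bar from (277,68) with the stub at (277,50), down to (288,302). The grey saddle is at about (405,192).

```bash
python3 - <<'E'
from h import *
crop("w1",255,40,325,115,"w1a",8); crop("w1",255,235,325,310,"w1b",8); crop("w1",365,150,430,210,"w1s",10)
a=[cv2.imread(f"pics/w1{k}.png") for k in "ab"]
cv2.imwrite("pics/w1ab.png",np.hstack(a)[:,:])
print(a[0].shape)
E
```

```text
(600, 560, 3)
```

View pics/w1a.png

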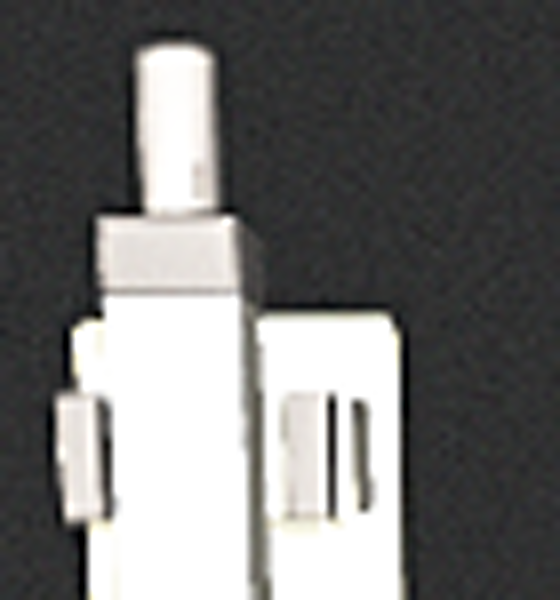

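View pics/w1b.png

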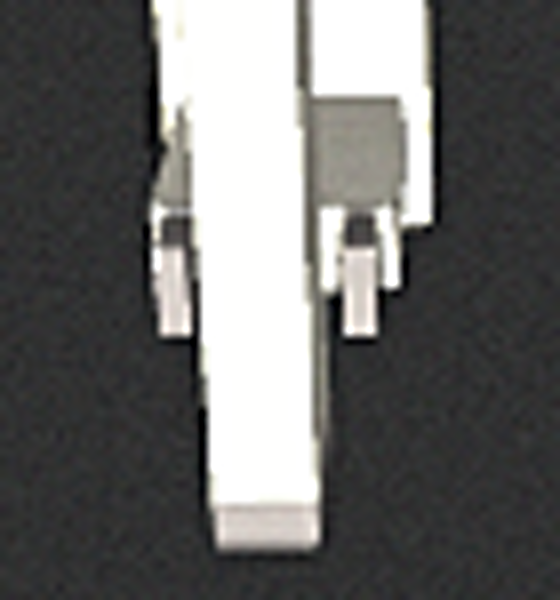

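View pics/w1s.png

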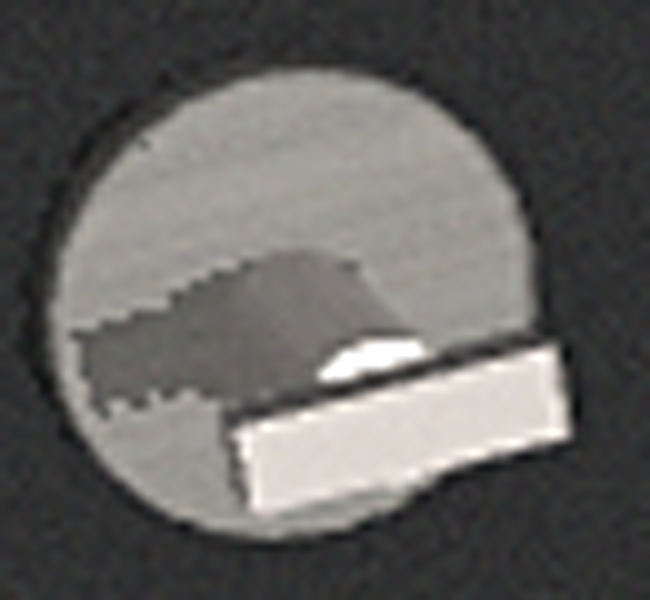

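```bash
python3 - <<'E'
from h import *
import pickle
c,o=pickle.load(open("pics/w1.pkl","rb"))
g=lambda L,x,y,s:(np.array(L)+.5)/s-.5+[x,y]
A=onz(c,g([[98,215],[240,215],[104,292],[240,292]],255,40,8),.094,o);B=onz(c,g([[216,550],[318,550],[318,505]],255,235,8),.094,o)
print(A,B)
a=A[:2].mean(0);b=B[:2].mean(0);v=a-b;print("len",np.linalg.norm(v),"yaw",np.degrees(np.arctan2(v[1],v[0])),"mid",(a+b)/2, np.linalg.norm(A[0]-A[1]))
S=onz(c,g([[238,430],[555,347],[572,435],[255,515]],365,150,10),.080,o);print(S,S.mean(0))
u=S[1]+S[2]-S[0]-S[3];w=S[0]+S[1]-S[2]-S[3];print(np.linalg.norm(u)/2,np.linalg.norm(w)/2,np.degrees(np.arctan2(u[1],u[0])),np.degrees(np.arctan2(w[1],w[0])))
# cradle: cheek tops at .076
C=onz(c,g([[58,395],[100,395],[105,520],[68,520],[283,395],[325,395],[325,520],[283,520]],255,40,8),.076,o);print("cheek+",C.mean(0))
D=onz(c,g([[160,245],[190,245],[190,335],[160,335],[343,245],[378,245],[378,335],[343,335]],255,235,8),.076,o);print("cheek-",D.mean(0), C.mean(0)-D.mean(0))
E
```

```text
[[0.45887391 0.16633418 0.094     ]
 [0.48013729 0.167406   0.094     ]
 [0.45980296 0.15559269 0.094     ]
 [0.48035149 0.15663585 0.094     ]] [[ 0.48094349 -0.1746169   0.094     ]
 [ 0.50104506 -0.17343797  0.094     ]
 [ 0.500777   -0.16273167  0.094     ]]
len 0.3415741296668253 yaw 93.60690109447143 mid [ 0.48024994 -0.00357867  0.094     ] 0.021290372657318916
[[6.28342899e-01 1.25576627e-02 8.00000000e-02]
 [6.71489860e-01 2.72300086e-02 8.00000000e-02]
 [6.76093715e-01 1.44743587e-02 8.00000000e-02]
 [6.32468350e-01 4.00509176e-06 8.00000000e-02]] [0.65209871 0.01356651 0.08      ]
0.045767711219486175 0.013386204105613041 18.564752464229734 109.02956964343902
cheek+ [0.47123514 0.13245511 0.076     ]
cheek- [ 0.48846885 -0.12620615  0.076     ] [-0.01723372  0.25866126  0.        ]
```

```bash
python3 -m inch '[{"delta_pos":[-2.5,-2.5,1],"rotation":[0,0,-0.009]},{"delta_pos":[-2.4,-2.6,1],"rotation":[0,0,0]},{"delta_pos":[0,0,4],"rotation":[0,0,0]},{"delta_pos":[0,0,4],"rotation":[0,0,0]},{"delta_pos":[0,0,4],"rotation":[0,0,0]},{"delta_pos":[0,0,3],"rotation":[0,0,0]},{"delta_pos":[0,0,1],"rotation":[0,0,0]},{"delta_pos":[0,0,0],"rotation":[0,0,0]},{"delta_pos":[0,0,0],"rotation":[0,0,0]}]' 5
python3 - <<'E'
from h import *
for k in range(4):
    c,o=snap("wrist","w2"); print(o["torque"].round(4),o["wrist_force"].round(2))
print(o["time_s"],o["eef_pos"],rot(o["eef_rot"]).as_matrix().round(4),o["opening"])
E
```

```text
time_s: 3.5
eef_pos: [0.4812, -0.0037, 0.1528]
eef_rot: [0.001, 0.686, 0.728, 0.001]
wrist_force: [-0.8, -0.2, -0.1]
opening: 0.587
[-0.0168 -0.0529  0.0481] [-0.83 -0.23 -0.08]
[-0.0161 -0.0357  0.009 ] [ 0.11 -0.22  0.64]
[ 0.0131 -0.0226  0.0089] [-0.34  0.15  1.02]
[ 0.0136 -0.0437 -0.0235] [ 0.09  0.19 -0.19]
3.65 [ 0.48152424 -0.00377391  0.15319395] [[-5.940e-02  9.982e-01  3.400e-03]
 [ 9.982e-01  5.940e-02 -9.000e-04]
 [-1.100e-03  3.300e-03 -1.000e+00]] 0.5905408523588445
```

View pics/w2.png

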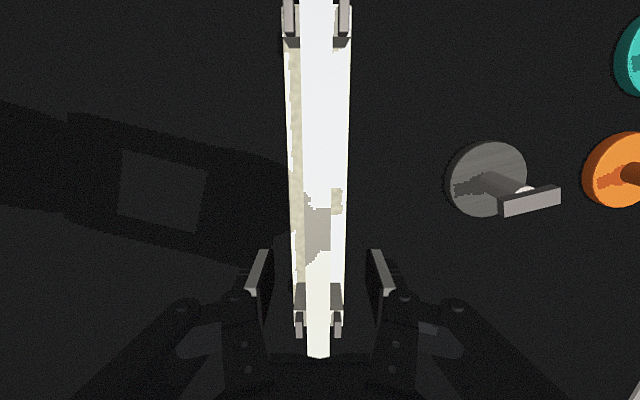

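```bash
python3 -m inch '[{"delta_pos":[0,-0.1,2],"rotation":[0,0,0]},{"delta_pos":[0,0,2],"rotation":[0,0,0]},{"delta_pos":[0,0,2],"rotation":[0,0,0]},{"delta_pos":[0,0,1.5],"rotation":[0,0,0]},{"delta_pos":[0,0,0.8],"rotation":[0,0,0]},{"delta_pos":[0,0,0],"rotation":[0,0,0]},{"delta_pos":[0,0,0],"rotation":[0,0,0]},{"delta_pos":[0,0,0],"rotation":[0,0,0]}]'
python3 - <<'E'
from h import *
c,o=snap("wrist","w3")
T=[];F=[]
for k in range(6):
    camera("side");o=get_obs();T.append(o["torque"]);F.append(o["wrist_force"])
print(np.mean(T,0).round(4),np.std(T,0).round(4),np.mean(F,0).round(2),np.std(F,0).round(2))
print(o["time_s"],o["eef_pos"],rot(o["eef_rot"]).as_matrix().round(4),o["opening"])
E
```

```text
time_s: 4.5
eef_pos: [0.48, -0.0037, 0.0694]
eef_rot: [0.001, 0.686, 0.728, 0.0]
wrist_force: [-0.2, 0.1, -0.1]
opening: 0.586
[0.0007 0.0002 0.0131] [0.0302 0.0266 0.0281] [-0.22  0.09  0.14] [0.47 0.45 0.32]
4.85 [ 0.47927156 -0.00355267  0.06850208] [[-5.900e-02  9.983e-01  3.000e-04]
 [ 9.983e-01  5.900e-02 -1.000e-04]
 [-1.000e-04  3.000e-04 -1.000e+00]] 0.5852735962496312
```

View pics/w3.png

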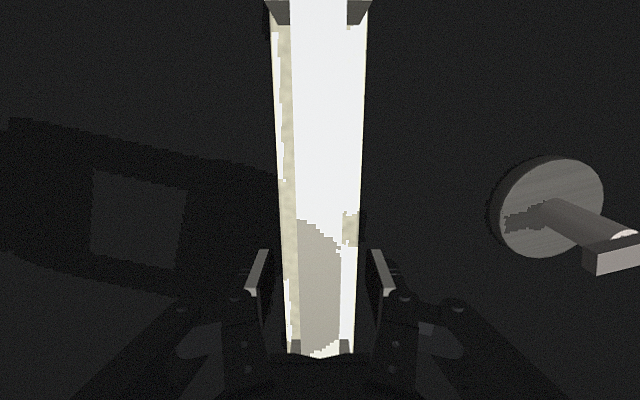

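```bash
cat > meas.py <<'E'
from h import *
import sys
n=int(sys.argv[1]);T=[];F=[]
for k in range(n):
    c=camera("side");o=get_obs();T.append(o["torque"]);F.append(o["wrist_force"])
T=np.array(T);F=np.array(F)
R0=rot(o["eef_rot"]).as_matrix()
print("t",o["time_s"],"pos",o["eef_pos"].round(4),"open",round(o["opening"],3))
print(R0.round(4).tolist())
print("F",F.mean(0).round(2),"T",T.mean(0).round(4),"+-",(T.std(0)/n**.5).round(4),"Ttool",(R0.T@T.mean(0)).round(4))
E
python3 -m inch '[{"delta_pos":[0,0,0],"rotation":[0,0,0]},{"delta_pos":[0,0,0],"rotation":[0,0,0]},{"delta_pos":[0,0,0],"rotation":[0,0,0]},{"delta_pos":[0,0,0],"rotation":[0,0,0]},{"delta_pos":[0,0,0],"rotation":[0,0,0]},{"delta_pos":[0,0,0],"rotation":[0,0,0]},{"delta_pos":[0,0,0],"rotation":[0,0,0]},{"delta_pos":[0,0,0],"rotation":[0,0,0]}]' 0
python3 meas.py 4
python3 -m inch '[{"delta_pos":[0,0,-0.1],"rotation":[0,0,0]},{"delta_pos":[0,0,-0.1],"rotation":[0,0,0]},{"delta_pos":[0,0,-0.1],"rotation":[0,0,0]},{"delta_pos":[0,0,-0.1],"rotation":[0,0,0]},{"delta_pos":[0,0,0],"rotation":[0,0,0]},{"delta_pos":[0,0,0],"rotation":[0,0,0]}]'
python3 meas.py 14
python3 - <<'E'
from h import *
snap("wrist","w4")
E
```

```text
time_s: 5.65
eef_pos: [0.4793, -0.0035, 0.0685]
eef_rot: [0.0, 0.686, 0.728, 0.0]
wrist_force: [-0.5, 0.1, 6.1]
opening: 0.221
t 5.85 pos [ 0.4793 -0.0035  0.0685] open 0.217
[[-0.0591, 0.9983, 0.0003], [0.9983, 0.0591, -0.0001], [-0.0001, 0.0003, -1.0]]
F [-1.17  0.27  4.99] T [0.0935 0.2119 0.1391] +- [0.0158 0.0108 0.0099] Ttool [ 0.206   0.1059 -0.139 ]
time_s: 6.45
eef_pos: [0.479, -0.0035, 0.0721]
eef_rot: [-0.0, 0.686, 0.728, -0.0]
wrist_force: [-0.2, 0.6, -7.4]
opening: 0.217
t 7.15 pos [ 0.4792 -0.0035  0.0723] open 0.225
[[-0.0589, 0.9983, 0.0], [0.9983, 0.0589, 0.0], [0.0, 0.0, -1.0]]
F [-0.12  0.07 -6.54] T [-0.2511 -0.0193 -0.0048] +- [0.0086 0.0055 0.0078] Ttool [-0.0044 -0.2518  0.0048]
```

View pics/w4.png

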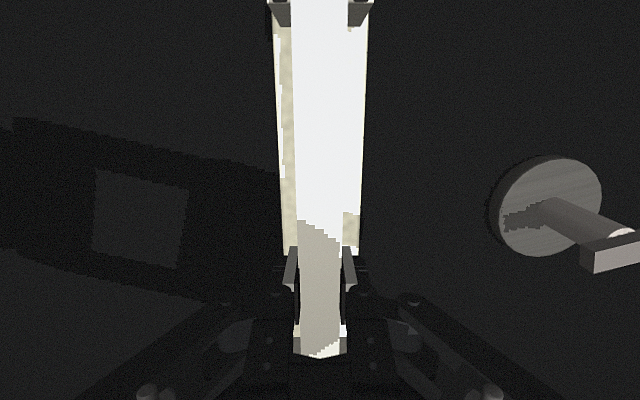

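```bash
python3 -m inch '[{"delta_pos":[0,0,0.1],"rotation":[0,0,0]},{"delta_pos":[0,0,0.1],"rotation":[0,0,0]},{"delta_pos":[0,0,0.1],"rotation":[0,0,0]},{"delta_pos":[0,0,0.1],"rotation":[0,0,0]},{"delta_pos":[0,0,0],"rotation":[0,0,0]},{"delta_pos":[0,0,0],"rotation":[0,0,0]}]'
python3 -m inch '[{"delta_pos":[0,0,0],"rotation":[0,0,0]},{"delta_pos":[0,0,0],"rotation":[0,0,0]},{"delta_pos":[0,0,0],"rotation":[0,0,0]},{"delta_pos":[0,0,0],"rotation":[0,0,0]},{"delta_pos":[1,0,0],"rotation":[0,0,0]},{"delta_pos":[1.5,0,0],"rotation":[0,0,0]},{"delta_pos":[1.5,0,0],"rotation":[0,0,0]},{"delta_pos":[0,0,0],"rotation":[0,0,0]},{"delta_pos":[0,0,0],"rotation":[0,0,0]}]' 4
python3 meas.py 2
python3 -m inch '[{"delta_pos":[0,0,0],"rotation":[0,0,0]},{"delta_pos":[0,0,0],"rotation":[0,0,0]},{"delta_pos":[0,0,0],"rotation":[0,0,0]},{"delta_pos":[0,0,0],"rotation":[0,0,0]},{"delta_pos":[0,0,0],"rotation":[0,0,0]},{"delta_pos":[0,0,0],"rotation":[0,0,0]},{"delta_pos":[0,0,0],"rotation":[0,0,0]}]' 0
python3 -m inch '[{"delta_pos":[0,0,-0.1],"rotation":[0,0,0]},{"delta_pos":[0,0,-0.1],"rotation":[0,0,0]},{"delta_pos":[0,0,-0.1],"rotation":[0,0,0]},{"delta_pos":[0,0,-0.1],"rotation":[0,0,0]},{"delta_pos":[0,0,-0.1],"rotation":[0,0,0]},{"delta_pos":[0,0,0],"rotation":[0,0,0]},{"delta_pos":[0,0,0],"rotation":[0,0,0]}]'
python3 meas.py 16
```

```text
time_s: 7.8
eef_pos: [0.4792, -0.0036, 0.0686]
eef_rot: [0.0, 0.686, 0.728, 0.0]
wrist_force: [-1.7, 0.1, -0.5]
opening: 0.227
time_s: 8.7
eef_pos: [0.4767, 0.0368, 0.0683]
eef_rot: [0.0, 0.685, 0.728, -0.0]
wrist_force: [0.8, 0.2, 0.1]
opening: 0.468
t 8.8 pos [0.4769 0.0362 0.0683] open 0.467
[[-0.059, 0.9983, 0.0002], [0.9983, 0.059, -0.0002], [-0.0002, 0.0002, -1.0]]
F [-0.25 -0.25  0.33] T [-0.0015  0.0028  0.0269] +- [0.0206 0.0036 0.0156] Ttool [ 0.0029 -0.0013 -0.0269]
time_s: 9.5
eef_pos: [0.4769, 0.036, 0.0685]
eef_rot: [0.0, 0.686, 0.728, -0.0]
wrist_force: [-1.8, -3.6, 4.3]
opening: 0.22
time_s: 10.2
eef_pos: [0.4767, 0.0365, 0.0733]
eef_rot: [-0.0, 0.686, 0.728, -0.0]
wrist_force: [0.7, 0.8, -6.5]
opening: 0.222
t 11.0 pos [0.4768 0.0364 0.0733] open 0.221
[[-0.059, 0.9983, -0.0], [0.9983, 0.059, -0.0], [-0.0, -0.0, -1.0]]
F [-0.18 -0.01 -6.21] T [-0.0164 -0.0044  0.011 ] +- [0.0049 0.0051 0.0072] Ttool [-0.0034 -0.0166 -0.011 ]
```

```bash
python3 -m inch '[{"delta_pos":[0,0,-0.3],"rotation":[0,0,0]},{"delta_pos":[0,0,-0.6],"rotation":[0,0,0]},{"delta_pos":[0,0,-0.9],"rotation":[0,0,0]},{"delta_pos":[0,0,-1],"rotation":[0,0,0]},{"delta_pos":[0,0,-1],"rotation":[0,0,0]},{"delta_pos":[0,0,-0.9],"rotation":[0,0,0]},{"delta_pos":[0,0,-0.3],"rotation":[0,0,0]},{"delta_pos":[0,0,0],"rotation":[0,0,0]},{"delta_pos":[0,0,0],"rotation":[0,0,0]}]'
python3 meas.py 24
python3 - <<'E'
from h import *
snap("wrist","w5");snap("side","d5");crop("d5",270,120,420,270,"d5c",4);snap("scene","s5");crop("s5",240,110,400,240,"s5c",5)
E
```

```text
time_s: 11.9
eef_pos: [0.4765, 0.0365, 0.1231]
eef_rot: [-0.0, 0.686, 0.728, -0.0]
wrist_force: [-0.2, 0.6, -7.3]
opening: 0.223
t 13.1 pos [0.4768 0.0364 0.1233] open 0.226
[[-0.059, 0.9983, -0.0], [0.9983, 0.059, -0.0], [-0.0, -0.0, -1.0]]
F [ 0.13 -0.08 -6.41] T [-0.0104 -0.0051  0.0057] +- [0.0078 0.0066 0.0063] Ttool [-0.0045 -0.0106 -0.0057]
```

View pics/w5.png

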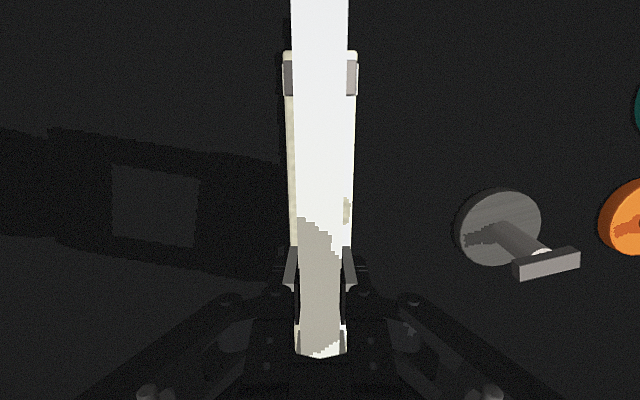

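View pics/s5c.png

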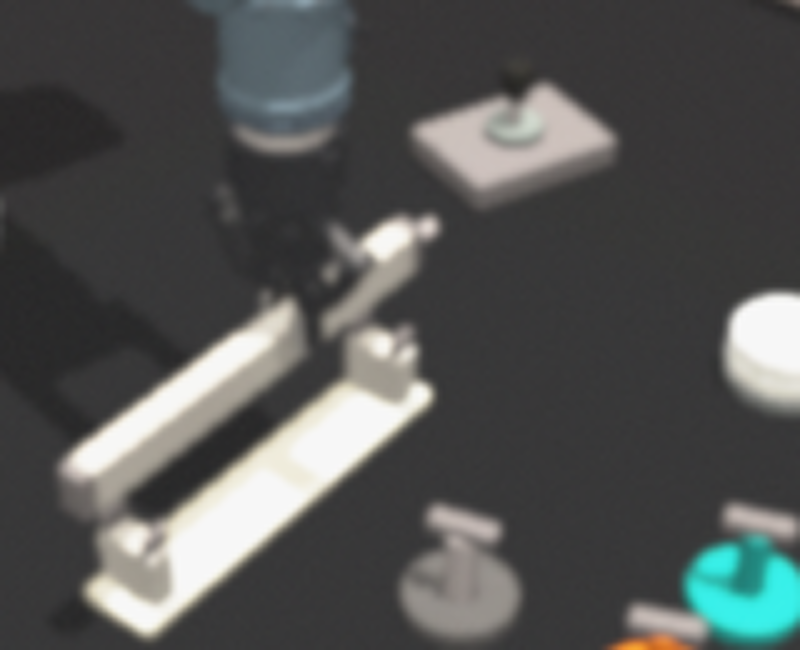

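The bar is clear of the cradle and level. The balance point is about 2 mm towards the stub from the grip. I'll refine the saddle position from this view, where it sits at about (546,264).

```bash
python3 - <<'E'
from h import *
crop("w5",500,235,590,290,"w5s",8)
E
```

```text
(no output)
```

View pics/w5s.png

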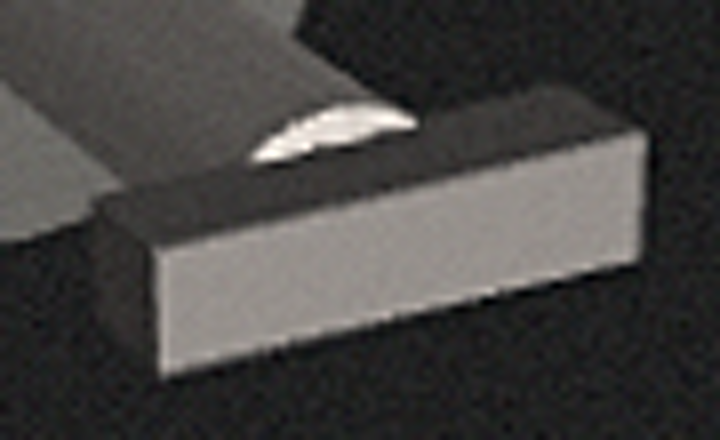

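```bash
python3 - <<'E'
from h import *
import pickle
c,o=pickle.load(open("pics/w5.pkl","rb"))
g=lambda L,x,y,s:(np.array(L)+.5)/s-.5+[x,y]
S=onz(c,g([[155,248],[645,130],[642,262],[162,378]],500,235,8),.080,o);print(S,S.mean(0))
u=S[1]+S[2]-S[0]-S[3];w=S[0]+S[1]-S[2]-S[3];print(np.linalg.norm(u)/2,np.linalg.norm(w)/2,np.degrees(np.arctan2(u[1],u[0])),np.degrees(np.arctan2(w[1],w[0])))
sad=np.r_[(S.mean(0)[:2]+[.6521,.0136])/2]; yaw=np.radians(108.8)
R0=rot(o["eef_rot"]).as_matrix(); y0=np.arctan2(R0[1,0],R0[0,0])
tgt=sad-.002*np.array([np.cos(yaw),np.sin(yaw)]); d=np.r_[tgt-o["eef_pos"][:2],0]
print("tgt",tgt,"turn rz",-(yaw-y0),"shift tool cm",(R0.T@d*100))
E
```

```text
[[ 0.62769562  0.0129286   0.08      ]
 [ 0.67151359  0.02748479  0.08      ]
 [ 0.6765109   0.01358971  0.08      ]
 [ 0.63267335 -0.00113352  0.08      ]] [0.65209837 0.0132174  0.08      ]
0.04620815304739135 0.014841718652141662 18.470777733488653 109.63623700823614
tgt [0.65274372 0.0115154 ] turn rz -0.26908686197179144 shift tool cm [-3.52481122e+00  1.74203460e+01 -3.25628621e-04]
```

```bash
python3 -m inch '[{"delta_pos":[-0.2,0.8,0],"rotation":[0,0,0]},{"delta_pos":[-0.3,1.6,0],"rotation":[0,0,0]},{"delta_pos":[-0.4,2,0],"rotation":[0,0,0]},{"delta_pos":[-0.4,2,0],"rotation":[0,0,0]},{"delta_pos":[-0.45,2.2,0],"rotation":[0,0,0]},{"delta_pos":[-0.45,2.2,0],"rotation":[0,0,0]},{"delta_pos":[-0.4,2.2,0],"rotation":[0,0,0]},{"delta_pos":[-0.4,2,0],"rotation":[0,0,0]},{"delta_pos":[-0.3,1.6,0],"rotation":[0,0,0]},{"delta_pos":[-0.2,0.8,0],"rotation":[0,0,0]}]'
python3 -m inch '[{"delta_pos":[0,0,0],"rotation":[0,0,-0.02]},{"delta_pos":[0,0,0],"rotation":[0,0,-0.045]},{"delta_pos":[0,0,0],"rotation":[0,0,-0.055]},{"delta_pos":[0,0,0],"rotation":[0,0,-0.055]},{"delta_pos":[0,0,0],"rotation":[0,0,-0.05]},{"delta_pos":[0,0,0],"rotation":[0,0,-0.03]},{"delta_pos":[0,0,0],"rotation":[0,0,-0.014]},{"delta_pos":[0,0,0],"rotation":[0,0,0]},{"delta_pos":[0,0,0],"rotation":[0,0,0]},{"delta_pos":[0,0,0],"rotation":[0,0,0]}]'
python3 meas.py 20
python3 - <<'E'
from h import *
snap("wrist","w6")
snap("side","d6");crop("d6",270,120,420,270,"d6c",4);snap("scene","s6");crop("s6",260,150,420,270,"s6c",5)
E
```

```text
time_s: 14.25
eef_pos: [0.6542, 0.0113, 0.1228]
eef_rot: [0.0, 0.686, 0.728, 0.0]
wrist_force: [0.1, -0.2, -6.2]
opening: 0.218
time_s: 15.25
eef_pos: [0.6525, 0.0117, 0.1233]
eef_rot: [-0.0, 0.582, 0.813, 0.0]
wrist_force: [-0.0, -0.1, -5.6]
opening: 0.221
t 16.25 pos [0.6526 0.0117 0.1233] open 0.225
[[-0.3222, 0.9467, 0.0001], [0.9467, 0.3222, -0.0], [-0.0, 0.0, -1.0]]
F [-0.07 -0.07 -6.69] T [ 0.002  -0.0078 -0.0041] +- [0.0069 0.0042 0.0055] Ttool [-0.0081 -0.0006  0.0041]
```

View pics/w6.png

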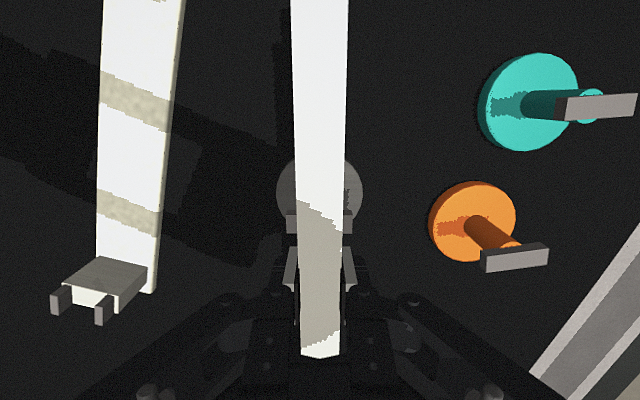

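View pics/s6c.png

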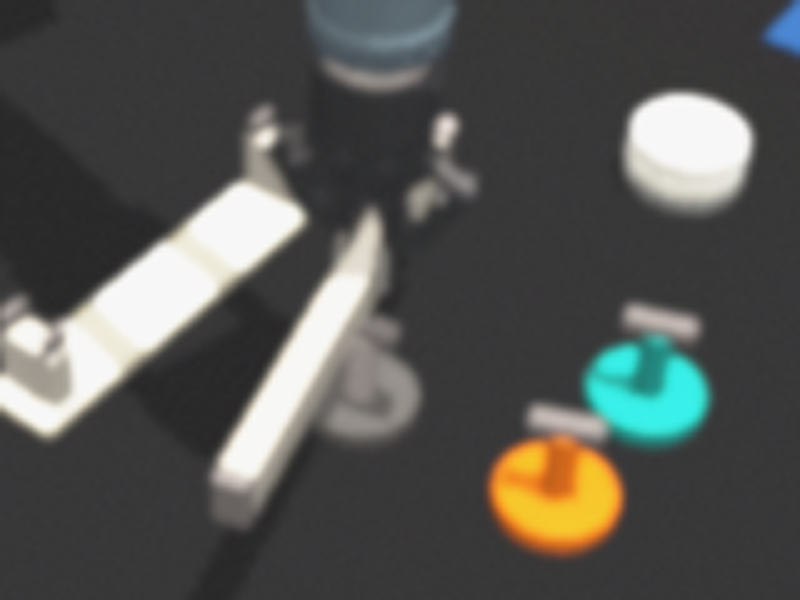

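```bash
python3 -m inch '[{"delta_pos":[0.06,0,0.5],"rotation":[0,0,0]},{"delta_pos":[0,0,0.8],"rotation":[0,0,0]},{"delta_pos":[0,0,0.8],"rotation":[0,0,0]},{"delta_pos":[0,0,0.5],"rotation":[0,0,0]},{"delta_pos":[0,0,0.3],"rotation":[0,0,0]},{"delta_pos":[0,0,0.1],"rotation":[0,0,0]},{"delta_pos":[0,0,0.1],"rotation":[0,0,0]},{"delta_pos":[0,0,0],"rotation":[0,0,0]},{"delta_pos":[0,0,0],"rotation":[0,0,0]}]'
python3 meas.py 6
python3 -m inch '[{"delta_pos":[0,0,0.1],"rotation":[0,0,0]},{"delta_pos":[0,0,0.1],"rotation":[0,0,0]},{"delta_pos":[0,0,0],"rotation":[0,0,0]}]'
python3 meas.py 4
python3 - <<'E'
from h import *
snap("wrist","w7")
E
```

```text
time_s: 17.3
eef_pos: [0.6526, 0.0123, 0.0927]
eef_rot: [0.0, 0.582, 0.813, 0.0]
wrist_force: [0.3, -0.1, -6.3]
opening: 0.219
t 17.6 pos [0.6524 0.0123 0.0924] open 0.224
[[-0.3221, 0.9467, 0.0002], [0.9467, 0.3221, -0.0], [-0.0001, 0.0002, -1.0]]
F [ 0.17 -0.13 -6.79] T [ 0.0042 -0.0014  0.0102] +- [0.0095 0.0125 0.0152] Ttool [-0.0027  0.0035 -0.0102]
time_s: 17.9
eef_pos: [0.6521, 0.0123, 0.09]
eef_rot: [-0.0, 0.582, 0.813, -0.0]
wrist_force: [-0.3, 1.1, -6.5]
opening: 0.222
t 18.1 pos [0.6523 0.0123 0.0903] open 0.222
[[-0.3222, 0.9467, -0.0001], [0.9467, 0.3222, 0.0], [0.0, -0.0001, -1.0]]
F [-0.1   0.27 -6.72] T [-0.0212  0.0033  0.015 ] +- [0.0173 0.0165 0.0062] Ttool [ 0.01  -0.019 -0.015]
```

View pics/w7.png

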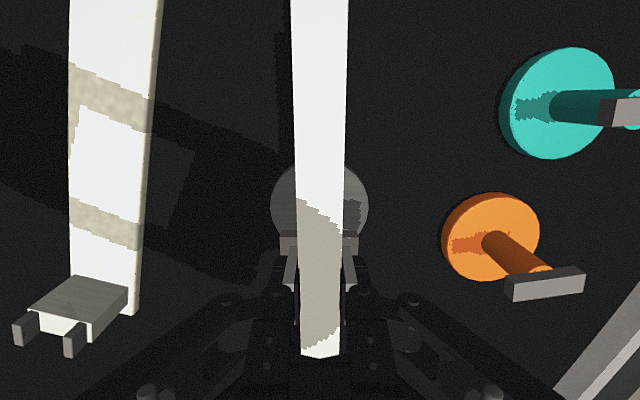

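```bash
python3 -m inch '[{"delta_pos":[0,0,0.05],"rotation":[0,0,0]},{"delta_pos":[0,0,0.05],"rotation":[0,0,0]},{"delta_pos":[0,0,0],"rotation":[0,0,0]}]'
python3 meas.py 4
python3 -m inch '[{"delta_pos":[0,0,0.05],"rotation":[0,0,0]},{"delta_pos":[0,0,0.05],"rotation":[0,0,0]},{"delta_pos":[0,0,0],"rotation":[0,0,0]}]'
python3 meas.py 6
```

```text
time_s: 18.45
eef_pos: [0.6523, 0.0123, 0.0892]
eef_rot: [-0.0, 0.582, 0.813, -0.0]
wrist_force: [-0.2, -0.7, -6.5]
opening: 0.219
t 18.65 pos [0.6523 0.0123 0.0893] open 0.226
[[-0.3222, 0.9467, -0.0], [0.9467, 0.3222, -0.0], [0.0, -0.0, -1.0]]
F [-0.44 -0.05 -6.74] T [-0.0007  0.0021  0.0233] +- [0.0091 0.0086 0.0095] Ttool [ 0.0022  0.     -0.0233]
time_s: 18.95
eef_pos: [0.6524, 0.0123, 0.0886]
eef_rot: [0.0, 0.582, 0.813, 0.0]
wrist_force: [-1.3, 0.8, -3.2]
opening: 0.224
t 19.25 pos [0.6524 0.0123 0.0886] open 0.22
[[-0.3222, 0.9467, 0.0002], [0.9467, 0.3222, -0.0001], [-0.0001, 0.0002, -1.0]]
F [-1.29  0.27 -3.31] T [ 0.0132  0.2295 -0.0043] +- [0.0086 0.0188 0.0083] Ttool [0.2131 0.0864 0.0043]
```

```bash
python3 -m inch '[{"delta_pos":[0,0,0.05],"rotation":[0,0,0]},{"delta_pos":[0,0,0],"rotation":[0,0,0]},{"delta_pos":[0,0,0],"rotation":[0,0,0]}]'
python3 meas.py 4
python3 - <<'E'
from h import *
snap("wrist","w8")
E
python3 -m inch '[{"delta_pos":[0,0,0],"rotation":[0,0,0]}]' 2.2
python3 meas.py 4
python3 - <<'E'
from h import *
snap("wrist","w9");snap("side","d9");crop("d9",270,120,420,270,"d9c",4)
E
```

```text
time_s: 19.55
eef_pos: [0.6525, 0.0123, 0.0885]
eef_rot: [0.0, 0.582, 0.813, 0.0]
wrist_force: [-5.3, 0.8, 5.7]
opening: 0.219
t 19.75 pos [0.6525 0.0123 0.0885] open 0.222
[[-0.3222, 0.9467, 0.0003], [0.9467, 0.3222, -0.0001], [-0.0002, 0.0003, -1.0]]
F [-5.03  0.24  5.41] T [ 0.0596  0.9326 -0.0047] +- [0.003  0.02   0.0127] Ttool [0.8636 0.3569 0.0046]
time_s: 19.9
eef_pos: [0.6532, 0.0122, 0.0882]
eef_rot: [0.001, 0.582, 0.813, 0.001]
wrist_force: [0.0, -1.1, -0.3]
opening: 0.258
t 20.1 pos [0.6529 0.0122 0.0879] open 0.261
[[-0.3221, 0.9467, 0.0012], [0.9467, 0.3221, -0.0001], [-0.0005, 0.0011, -1.0]]
F [0.03 0.08 0.07] T [-0.0065  0.0125  0.0097] +- [0.0022 0.0052 0.0072] Ttool [ 0.014  -0.0021 -0.0097]
```

View pics/w9.png

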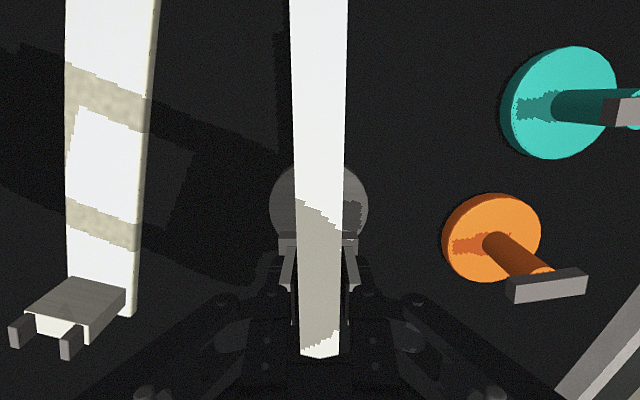

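Fingers are loose with zero wrist force, and the bar hasn't moved. I'll open a bit further.

```bash
python3 -m inch '[{"delta_pos":[0,0,0],"rotation":[0,0,0]},{"delta_pos":[0,0,0],"rotation":[0,0,0]},{"delta_pos":[0,0,0],"rotation":[0,0,0]}]' 3.6
python3 meas.py 4
python3 - <<'E'
from h import *
snap("wrist","w10");snap("scene","s10");crop("s10",260,130,420,250,"s10c",5)
E
```

```text
time_s: 20.5
eef_pos: [0.6524, 0.0123, 0.0878]
eef_rot: [0.0, 0.582, 0.813, 0.0]
wrist_force: [-0.0, 0.5, -0.3]
opening: 0.422
t 20.7 pos [0.6524 0.0123 0.0878] open 0.421
[[-0.3221, 0.9467, 0.0], [0.9467, 0.3221, -0.0], [-0.0, 0.0, -1.0]]
F [-0.08  0.07 -0.16] T [-0.0206  0.0008  0.0159] +- [0.0076 0.0108 0.0166] Ttool [ 0.0074 -0.0192 -0.0159]
```

View pics/w10.png

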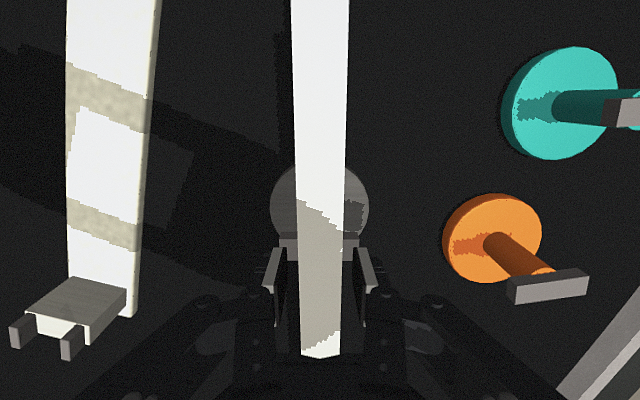

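View pics/s10c.png

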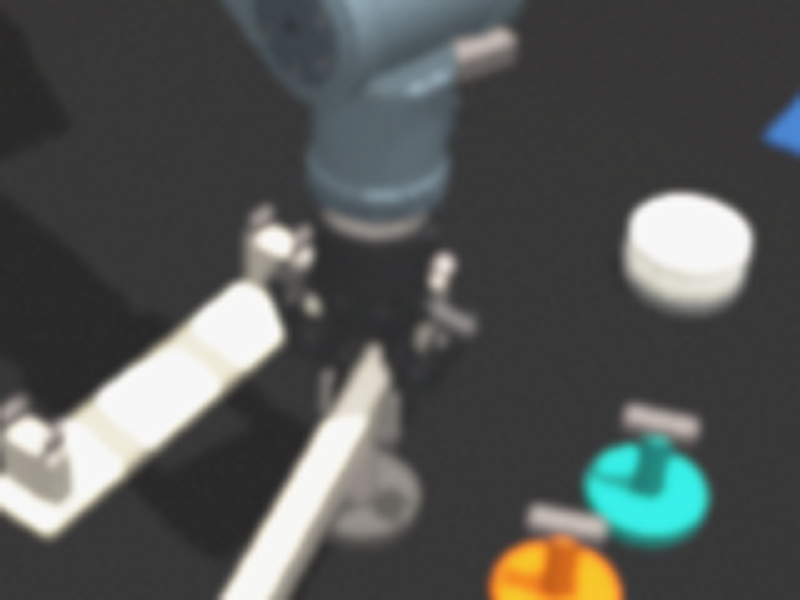

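The bar stays level. I'll back straight up.

```bash
python3 -m inch '[{"delta_pos":[0,0,-0.3],"rotation":[0,0,0]},{"delta_pos":[0,0,-0.7],"rotation":[0,0,0]},{"delta_pos":[0,0,-1],"rotation":[0,0,0]},{"delta_pos":[0,0,-1.5],"rotation":[0,0,0]},{"delta_pos":[0,0,-2],"rotation":[0,0,0]},{"delta_pos":[0,0,-3],"rotation":[0,0,0]},{"delta_pos":[0,0,-3],"rotation":[0,0,0]},{"delta_pos":[0,0,-3],"rotation":[0,0,0]},{"delta_pos":[0,0,-3],"rotation":[0,0,0]},{"delta_pos":[0,0,0],"rotation":[0,0,0]}]'
python3 -m inch '[{"delta_pos":[0,0,0],"rotation":[0,0,0]},{"delta_pos":[0,0,0],"rotation":[0,0,0]},{"delta_pos":[0,0,0],"rotation":[0,0,0]}]'
python3 - <<'E'
from h import *
snap("wrist","w11");snap("scene","s11");crop("s11",230,130,420,270,"s11c",4)
E
```

```text
time_s: 21.8
eef_pos: [0.6551, 0.0119, 0.2706]
eef_rot: [0.005, 0.582, 0.813, 0.002]
wrist_force: [1.0, -0.0, 0.2]
opening: 0.418
time_s: 22.1
eef_pos: [0.6516, 0.0124, 0.2615]
eef_rot: [-0.001, 0.582, 0.813, -0.001]
wrist_force: [-0.1, -0.4, 0.4]
opening: 0.423
```

View pics/w11.png

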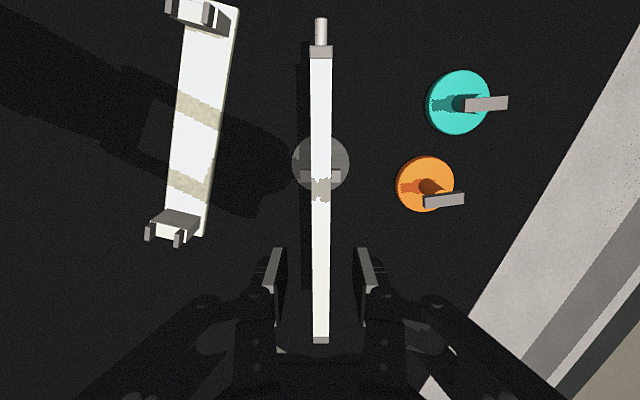

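View pics/s11c.png

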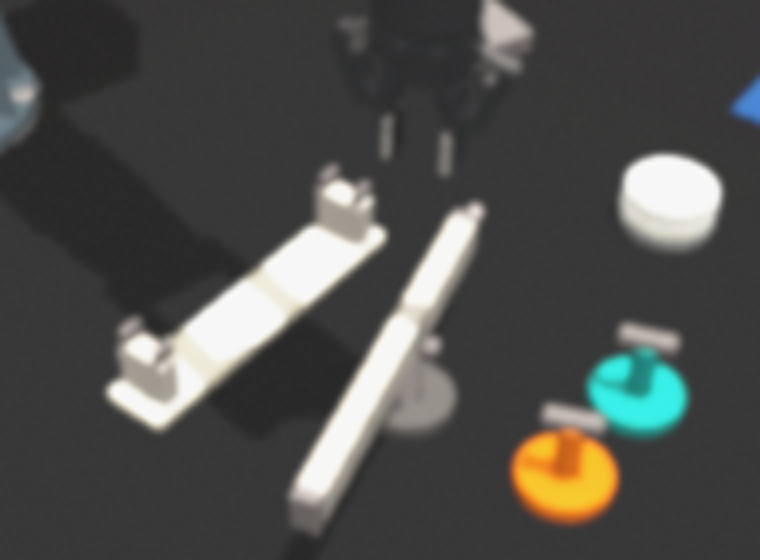

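```bash
python3 -m inch '[{"delta_pos":[0,0,0],"rotation":[0,0,0]},{"delta_pos":[0,0,0],"rotation":[0,0,0]},{"delta_pos":[0,0,0],"rotation":[0,0,0]},{"delta_pos":[0,0,0],"rotation":[0,0,0]},{"delta_pos":[0,0,0],"rotation":[0,0,0]},{"delta_pos":[0,0,0],"rotation":[0,0,0]},{"delta_pos":[0,0,0],"rotation":[0,0,0]},{"delta_pos":[0,0,0],"rotation":[0,0,0]},{"delta_pos":[0,0,0],"rotation":[0,0,0]},{"delta_pos":[0,0,0],"rotation":[0,0,0]}]'
python3 - <<'E'
from h import *
import pickle
c0,_=pickle.load(open("pics/s11.pkl","rb")); c1,_=snap("scene","s12")
d=cv2.absdiff(c0["color"],c1["color"])[165:265,295:360]; print("scene diff max",d.max(),d.mean())
c,o=snap("wrist","w12"); im=c["color"].mean(2)
# project expected level bar ends at underside .080
yaw=np.radians(108.8);u=np.array([np.cos(yaw),np.sin(yaw),0])
crop("w12",290,10,350,60,"w12a",8);crop("w12",290,310,350,350,"w12b",8)
rows=np.where(im[:,320]>120)[0];print(rows.min(),rows.max())
g=onz(c,[[320.5,45],[320.5,343.5]],.114,o);print(g,np.linalg.norm(g[0]-g[1]))
E
```

```text
time_s: 23.2
eef_pos: [0.6523, 0.0123, 0.2628]
eef_rot: [0.0, 0.582, 0.813, 0.0]
wrist_force: [-0.2, -0.5, -0.3]
opening: 0.425
scene diff max 13 0.5947692307692307
17 341
[[ 0.61098124  0.13619187  0.114     ]
 [ 0.7221942  -0.18817974  0.114     ]] 0.34290707750758825
```

View pics/w12.png

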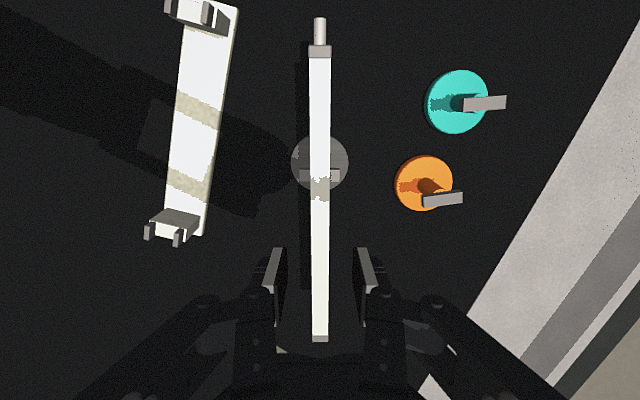

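The bar hasn't moved over 1 s, and its apparent length (0.343 m at the expected top height) fits it lying level.

```bash
python3 -c "
from bench import *
print(hand_in())"
```

```text
the job is handed in; nothing more can be done
None
```

The bar is resting level on the grey stand's saddle, at its balance point, and the job is handed in at about 23 s of the 72 s allowed.

- **Finding the balance point:** I made two trial lifts of 4–5 mm in the cradle, first at mid-length and then 40 mm nearer the stub. Wrist torque put the balance point about 1–2.5 mm beyond the second grip, so roughly 41–42 mm from the middle towards the stub.
- **Placing:** I carried the bar low over the saddle, turned it about 15° to line up, lowered it until it touched, and opened the fingers in small steps.

**Last checks:**
- With the fingers loose the wrist force was about zero.
- After I backed away about 17 cm, scene pictures about 1 s apart showed no movement of the bar.
- The bar's measured length in the final wrist picture was 343 mm against 340 mm, which fits it lying level.
- The cradle and the two coloured look-alike stands looked unmoved. I did not measure the other loose items again, but the arm never went near them.

**Disagreements:**
- **Torque readings:** the last averages while the bar hung over the stand gave an offset near 0 mm instead of about 2 mm. That is within the noise and well inside the saddle's ±7 mm.
- **Set-down force:** the last half-millimetre of lowering pressed on the saddle with about 5 N up and 5 N sideways. Both went to zero on release.

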